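# Hook the pump's filter cartridge under the lip and snap it down

### The job

One of the two pump filter boxes has its cartridge sitting tilted, not fitted. Slide the cartridge's far edge fully under the lip on the far wall, then press the near end down until it lies flat and the sprung catch has snapped over it; let go and leave the other things on the bench where they are.

Things in the scene. Friction and masses are not known exactly. Their poses are not given: they have to be found in the camera images.
- filter_box: Grey open-topped filter box fixed to the bench, one of two alike: the one whose cartridge sits tilted. 160 mm along x, 124 mm wide. Origin: centre of its underside, on the bench; z up; +x points away from the robot, to the lip wall. Pocket for the cartridge: 144 mm long (x -72 to +72 mm), 108 mm wide, floor at z = 30 mm; side walls up to z = 46 mm, near sill to 38 mm.
- lip_edge (a point): Middle of the lower front edge of the aluminium lip on the box's far wall, at x = +58 mm, z = 50 mm in the box's frame. The lip overhangs the last 14 mm of the pocket (x +58 to +72 mm); it is 5 mm thick.
- cartridge: Loose flat filter cartridge, grey plastic and pleated paper, 140 mm along x, 100 wide, 14 thick, about 0.35 kg. Origin: centre of its underside; z out of its top, x to its far edge. Starts tilted about 15 to 20 degrees: far edge on the pocket floor 28 to 42 mm short of the far wall, near part lying on the catch. Home: flat on the pocket floor, its origin within 2 mm of the pocket's middle.
- far_edge (a point): Middle of the cartridge's lower far edge (x = +70 mm, z = 0 in the cartridge's frame); it belongs under the lip. Pushing hard on once this edge has met the far wall can tip the near end up.
- near_edge (a point): Middle of the cartridge's lower near edge (x = -70 mm, z = 0 in the cartridge's frame). With the far edge at the far wall it still lies up on the ramp of the catch; about 3 to 10 N straight down on the near half of the cartridge snap it past.
- rib (a point): Middle of the top of the black grip rib on the cartridge's top face (x = -15 mm, z = 40 mm in the cartridge's frame). The rib is 12 mm thick along x, 70 mm long along y and 26 mm tall.
- catch (a joint): Travel of the sprung steel catch at the box's near end, in m: 0 is fully forward over the pocket (its rest position), up to 0.009 pushed back towards the robot. The spring takes 3 N to start, 5.7 N at the end.
- catch_nose (a point): Middle of the lower tip of the catch: x = -65 mm, z = 45.5 mm in the box's frame when forward, 1.5 mm above the top of a cartridge that is home. The catch is 60 mm wide; above the tip a ramp, 30 degrees from vertical, rises towards the robot to z = 61 mm.
- closed_box: The second filter box, the same in shape, origin and axes, its cartridge already home (fixed in it; nothing to do).
- jar: Bystander, leave alone: amber glass jar, 38 mm wide, 55 mm tall, between the boxes on the robot's side. Origin: centre of its underside.
- dish_stack: Bystander, leave alone: low clear disc (stack of dishes), 50 mm wide, 30 mm tall, beyond the boxes. Origin: centre of its underside.
- beaker: Bystander, leave alone: glass beaker, 70 mm wide, 85 mm tall, right side. Origin: centre of its underside.
- driver: Bystander, leave alone: screwdriver lying on the left side. Origin: where the tool lies on the bench.
- wash_bottle: Bystander, leave alone: white bottle, 64 mm wide, 150 mm tall, right side. Origin: centre of its underside.
- flask: Bystander, leave alone: conical glass flask, 84 mm wide, 118 mm tall, left side. Origin: centre of its underside.
Mind the look-alikes: they are no part of the job. Several things have the shape of the cartridge; the one meant has the colours described above.

How it is judged:
On the way:
1. the far edge of the cartridge is at least 6 mm under the lip (x of far_edge in the frame of filter_box above 0.064 m and z of far_edge in the frame of filter_box below 0.042 m), for 0.1 s.
At the end, for the whole second after the job is handed in: The cartridge lies at rest and flat in the pocket of its box (tilt under 0.05 rad, its lower near edge within 4 mm and its lower far edge within 6 mm of the pocket floor), its far edge at least 6 mm under the lip, and the catch is back forward over it (within 2 mm of its rest position) (x of far_edge in the frame of filter_box above 0.064 m and z of far_edge in the frame of filter_box below 0.036 m and z of near_edge in the frame of filter_box between 0.026 and 0.034 m and angle between cartridge's own z axis and vertical below 0.05 rad and value of joint catch below 0.002 m and linear speed of cartridge below 0.01 m/s); the robot touches nothing.
It fails at once if a bystander is pushed more than 40 mm or knocked over (distance of any of jar, dish_stack, beaker, driver, wash_bottle, flask from where it was at the start of the episode above 0.04 m or angle between any of jar, dish_stack, beaker, wash_bottle, flask's own z axis and vertical above 0.6 rad).
It also fails if it takes over 40 s, if anything falls off the work surface, if the arm or the gripper's body presses on something with over 40 N, if the wrist force passes 120 N, or if a joint passes its speed limit or range.

### The arm

A 6-joint arm with a two-finger parallel gripper is mounted at the origin on the work surface. World frame = base frame: x ahead of the robot, y to its left, z up, the work surface at z = 0. Lengths are in m, angles in rad, forces in N, time in s.
With the tool pointing down it reaches from about 0.275 to 0.875 m from the base axis. Payload 12.5 kg.
Tool frame: the origin (TCP) lies on the centre line of the jaws, within the pads' length; the fingertips stand r.finger_overhang ahead of it and the grasp point (between the pads) lies 3 mm ahead of it (r.finger_overhang is the distance from the TCP to the fingertips, in m); z points along the fingers, y is the direction in which the jaws open and shut (so a half turn about z gives the same grasp; the last joint's range is limited). The gripper opens to 85 mm and grips with 20 to 120 N. Pads are 22 mm wide; open, the fingers measure 114 mm over their backs; the gripper's body (76 mm by 85 mm) begins 54 mm behind the grasp point. The pads swing forward as they close: fully open they stand 13 mm farther back than shut.
Start: joints at [-1.403, 0.351, 1.652, -0, 1.139, -0.085], TCP at [0.138, -0.532, 0.253] pointing down, gripper open.
Joint ranges: [-2.75, 2.75], [-0.79, 2.1], [0.01, 2.65], [-1.57, 4.71], [0.07, 3.14], [-2.87, 2.87]. Speed limits (rad/s): [2.22, 2.22, 2.79, 3.14, 3.14, 3.14].

### API

Orientations are given as a unit quaternion [x, y, z, w].
In Python, from cell import r, optics gives the robot as it stands. The module is installed in compiled form; this text tells all that it offers. Calls block until the motion is done:
- r.move_to(position, orientation): joint-space move of the TCP to a pose.
- r.move_linear(position, rot=None, vel=0.15): straight line of the TCP; rot=None keeps the orientation; vel is the mean speed in m/s.
- r.set_joints(angles): joint-space move.
- r.set_gripper(opening, squeeze=None): opening from 0.0 (shut) to 1.0 (fully open); squeeze is the grip in N (None keeps the last); returns when the fingers have stopped.
- r.sleep(seconds).
- r.inverse_kinematics(position, orientation): joint angles nearest the present ones, or None.
- optics.get_image(name): name is "scene" or "top"; returns a dict with "pixels" (480x640x3 uint8, red, green, blue), "depth" (480x640 float32, m along the optical axis (not along the pixel's ray), 0 where there is no reading), "fx", "fy", "cx", "cy" (pixels), "camera_from_world" (4x4, takes a point from world to camera coordinates). Camera axes: x right, y down, z forward; pixel columns grow to the right and rows downward; lengths in m; the calibration is good to about 2 mm. A picture is of the moment at which its call begins.
A pose or a line that the arm cannot do raises r.PlanningError and nothing moves.
- r.hand_in(): hands the job in, once; it reports no verdict.
Readings, each from a call of its own:
- r.current_t(): time.
- r.current_q(): joint angles.
- r.current_qvel(): joint speeds.
- r.current_effort(): joint torques, N m.
- r.current_tool_pos(): TCP position.
- r.current_ee_rot(): TCP orientation.
- r.current_contact_force(): force on the tool from outside, world axes, zero at the start.
- r.current_torque(): the same for the moment, N m.
- r.current_opening(): opening from 0.0 (shut) to 1.0 (fully open).
Only numpy, scipy, OpenCV 4.12 (cv2) and the standard library are available. Lean on these libraries where they do the work, as an engineer would, in place of code of your own. Each camera call takes 0.05 s, during which the arm holds its last target.

## Working session

There is one attempt and no reset: what is moved stays moved. The work goes in short steps, each a Python script; the robot and the scene stay as the last script left them, time stands still between calls to the robot, and variables do not carry over. Pictures are saved under pics/ and viewed, and the job is handed in when it is done.

```bash
mkdir -p pics; cat > h.py <<'E'
import numpy as np, cv2
from cell import r, optics
def grab(n,f):
    im=optics.get_image(n); cv2.imwrite('pics/'+f+'.png',im['pixels'][:,:,::-1]); np.savez('pics/'+f+'.npz',**im); return im
def world(im):
    d=im['depth']; v,u=np.mgrid[:480,:640]
    P=np.stack([(u-im['cx'])/im['fx']*d,(v-im['cy'])/im['fy']*d,d,np.ones_like(d)],-1)
    W=P@np.linalg.inv(im['camera_from_world']).T; W=W[...,:3]; W[d<=0]=np.nan; return W
E
python3 - <<'E'
from h import *
for n in('scene','top'):
    im=grab(n,n+'1'); print(np.linalg.inv(im['camera_from_world']).round(3),im['fx'])
print(r.current_t(),r.finger_overhang,r.current_ee_rot(),r.current_contact_force())
E
```

```text
[[ 0.075  0.809 -0.583  1.227]
 [ 0.997 -0.052  0.056 -0.048]
 [ 0.015 -0.585 -0.811  1.02 ]
 [ 0.     0.     0.     1.   ]] 603.8479494122776
[[ 0.002 -0.995  0.101  0.47 ]
 [-1.    -0.001  0.006 -0.003]
 [-0.006 -0.101 -0.995  0.988]
 [ 0.     0.     0.     1.   ]] 447.85146088347227
0.1 0.022 [ 9.92025018e-01  1.26040103e-01 -2.21178315e-05 -5.05134775e-04] [ 1.01842571  0.46704412 -0.01849273]
```

View pics/scene1.png

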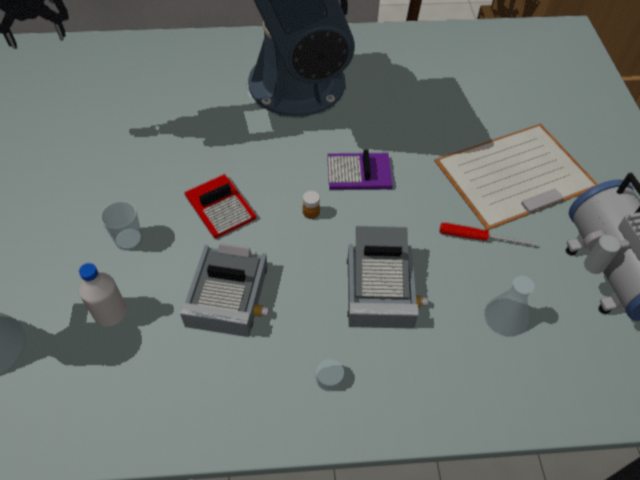

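View pics/top1.png

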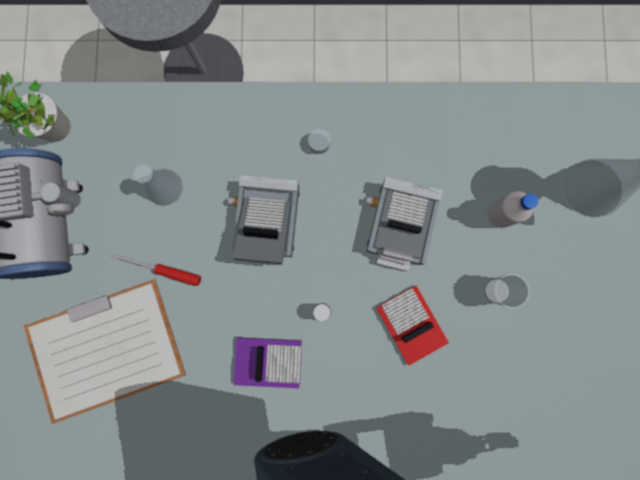

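Cartridge-shaped things in top1: purple at (268,362), red at (412,325), grey in the right box at (405,222) with its catch plate visible at (395,258), and grey in the left box at (265,220), whose near end hides the catch. The left one looks tilted, so I'll confirm it with a crop and heights.

```bash
python3 - <<'E'
import numpy as np,cv2
from h import world
t=dict(np.load('pics/top1.npz')); s=dict(np.load('pics/scene1.npz'))
a=cv2.resize(t['pixels'][165:275,220:310],(450,550),interpolation=cv2.INTER_CUBIC)
b=cv2.resize(s['pixels'][220:335,335:430],(350,424),interpolation=cv2.INTER_CUBIC)
c=np.zeros((550,800,3),np.uint8); c[:,:450]=a; c[:424,450:]=b
cv2.imwrite('pics/crop.png',c[:,:,::-1])
W=world(t)
for v in range(172,272,3): print(v,' '.join('%4d,%4d,%3d'%tuple(W[v,u]*1000) if np.isfinite(W[v,u,0]) else 'nan' for u in (240,250,258,265,272,280,290,296)))
E
```

```text
172  734, 194,  2  734, 171,  2  735, 154, -1  735, 138,  0  736, 122, -2  735, 104,  0  735,  81,  0  736,  68, -1
175  714, 184, 52  728, 171,  1  728, 154,  0  728, 138,  0  727, 121,  5  728, 104,  1  728,  81,  0  728,  68,  0
178  707, 183, 57 nan  707, 145, 54  707, 129, 56  707, 115, 56  722, 104, -1  721,  81,  0  721,  68,  0
181  700, 182, 57  701, 162, 53  701, 145, 54  700, 129, 57  700, 115, 56  701,  98, 55  702,  77, 51  701,  64, 55
184  694, 182, 56  694, 161, 56  694, 144, 55  694, 129, 57  695, 115, 53  694,  97, 56  694,  76, 55  694,  63, 56
187  689, 184, 48  694, 166, 29  688, 145, 51  688, 130, 53  687, 114, 58  687,  97, 58  688,  76, 54  688,  63, 55
190  684, 185, 44  686, 165, 33  687, 148, 30  687, 133, 31  687, 117, 31  687, 100, 31  682,  77, 51  681,  63, 55
193  677, 184, 45  680, 165, 30  680, 148, 31  680, 132, 31  681, 118, 24  680, 100, 30  680,  78, 31  676,  64, 49
196  670, 184, 46  674, 165, 29  674, 148, 30  674, 133, 29  674, 118, 28  673, 100, 30  674,  78, 29  670,  64, 47
199  663, 184, 46  663, 162, 47  663, 145, 50  664, 130, 45  665, 
[... 2133 characters left out ...]
, -1
256  539, 174, 82  538, 153, 84  539, 138, 78  539, 124, 80  539, 109, 80  539,  93, 79  544,  78, 17  545,  66,  0
259  533, 175, 77  532, 153, 85  532, 137, 83  532, 123, 83  533, 109, 82  533,  93, 79  538,  79, -1  538,  66,  2
262  532, 191, -4  532, 168, -1  530, 147, 21  527, 124, 73  527, 110, 74  527,  93, 81  532,  79,  3  532,  66, -1
265  525, 190,  1  525, 167,  3  525, 150,  2  525, 134,  1  525, 119,  1  525, 101,  2  525,  79,  4  525,  66,  1
268  518, 189,  1  518, 168,  0  518, 150,  0  518, 134,  0  518, 119,  0  518, 101,  0  518,  79,  4  519,  66, -2
271  512, 190, -1  512, 168, -2  512, 150,  0  512, 134,  0  512, 119,  0  512, 101,  0  512,  79,  1  512,  66,  3
```

View pics/crop.png

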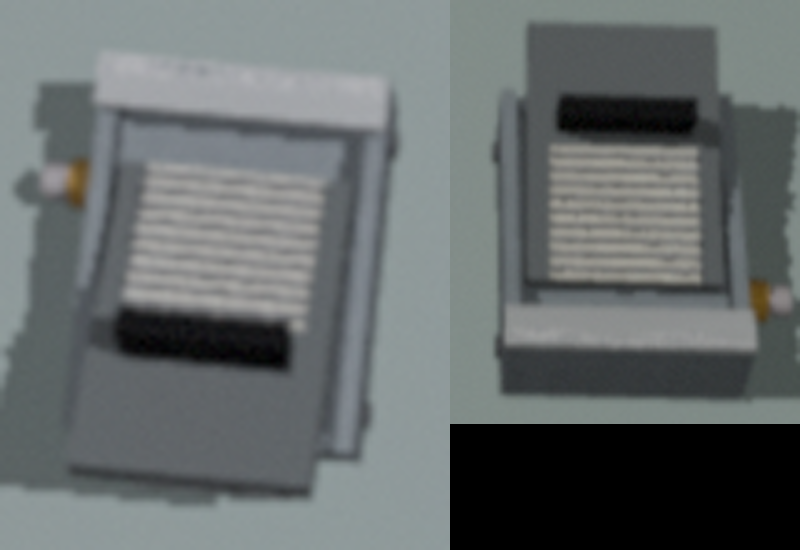

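```bash
cat > fit.py <<'E'
from h import world
import numpy as np,cv2
def fit(files):
    P=[]; C=[]
    for f in files:
        d=dict(np.load('pics/'+f+'.npz')); W=world(d).reshape(-1,3)
        c=d['pixels'].reshape(-1,3).astype(int)
        m=np.isfinite(W[:,0])&(W[:,0]>.48)&(W[:,0]<.75)&(W[:,1]>.04)&(W[:,1]<.21)
        for nm,mm in (('lip',m&(W[:,2]>.049)&(W[:,2]<.062)&(W[:,0]>.683)),('rib',m&(c.max(1)<45)&(W[:,2]>.06))):
            p=W[mm]; (cx,cy),(w,h),a=cv2.minAreaRect((p[:,:2]*1000).astype(np.float32))
            print(f,nm,len(p),np.round([cx,cy,w,h,a],1),'z',np.percentile(p[:,2],[10,50,90,97]).round(4))
        # wall slopes
        p=W[m&(W[:,2]>.041)&(W[:,2]<.049)&(W[:,1]<.085)&(W[:,0]<.68)]
        if len(p)>20:
            k=np.polyfit(p[:,0],p[:,1],1); print(' right wall: slope',k[0].round(4),'y at .62',np.polyval(k,.62).round(4),len(p),'x',p[:,0].min().round(3),p[:,0].max().round(3))
        g=m&(W[:,1]>.1)&(W[:,1]<.165)&(W[:,0]>.535)&(W[:,0]<.66)&(W[:,2]>.04)&(c.max(1)>50)
        p=W[g]
        for _ in range(4):
            A=np.c_[p[:,:2]-[.6,.13],np.ones(len(p))]; k=np.linalg.lstsq(A,p[:,2],rcond=None)[0]; e=np.abs(A@k-p[:,2]); p=p[e<max(.006,0)]
        print(' plane',k.round(4),'tilt deg',np.degrees(np.arctan(np.hypot(k[0],k[1]))).round(2),len(p))
if __name__=='__main__':
    import sys; fit(sys.argv[1:])
E
python3 fit.py top1 scene1
```

```text
top1 lip 617 [694.9 123.2 124.6  28.9  85. ] z [0.0532 0.0555 0.0574 0.0586]
top1 rib 293 [587.1 135.1  73.6  15.1  84.1] z [0.076  0.0913 0.0949 0.0958]
 right wall: slope -0.0607 y at .62 0.0733 273 x 0.544 0.68
 plane [-0.2657  0.0245  0.0644] tilt deg 14.94 1482
scene1 lip 805 [699.6 123.7 124.5  29.6  88.3] z [0.0515 0.0545 0.0569 0.0581]
scene1 rib 374 [592.9 134.4  72.4  12.8  84.5] z [0.0683 0.089  0.0934 0.0944]
 right wall: slope -0.0638 y at .62 0.0742 293 x 0.545 0.679
 plane [-0.2679  0.0232  0.0635] tilt deg 15.05 1789
```

```bash
python3 - <<'E'
import numpy as np
def pz(d,u,v,z):
    T=np.linalg.inv(d['camera_from_world']); a=T[:3,:3]@[(u-d['cx'])/d['fx'],(v-d['cy'])/d['fy'],1]; o=T[:3,3]; return (o+a*(z-o[2])/a[2])[:2].round(4)
t=dict(np.load('pics/top1.npz'));s=dict(np.load('pics/scene1.npz'))
T=lambda u,v,z:pz(t,220+(u+.5)/5-.5,165+(v+.5)/5-.5,z)
S=lambda u,v,z:pz(s,335+(u-450+.5)/3.684-.5,220+(v+.5)/3.684-.5,z)
print('lip top bl,br,fr,fl',[T(*p,.055) for p in((100,52),(388,75),(383,131),(95,105))],[S(*p,.055) for p in((505,344),(757,350),(753,312),(508,306))])
print('wall R top inner near/outer near/outer far',[T(*p,.046) for p in((334,457),(357,457),(388,130),(366,130))])
print('cart near corners',[T(*p,.083) for p in((68,468),(310,493))])
print('rib top',[T(*p,z) for p,z in(((118,350),.091),((288,366),.091),((120,315),.094),((288,325),.094))])
E
```

```text
lip top bl,br,fr,fl [array([0.7142, 0.1845]), array([0.7042, 0.0616]), array([0.68  , 0.0635]), array([0.6912, 0.1861])] [array([0.7044, 0.0606]), array([0.716, 0.184]), array([0.6948, 0.1856]), array([0.6832, 0.0643])]
wall R top inner near/outer near/outer far [array([0.542 , 0.0837]), array([0.542, 0.074]), array([0.6825, 0.062 ]), array([0.6825, 0.0715])]
cart near corners [array([0.5345, 0.1881]), array([0.5245, 0.0898])]
rib top [array([0.5818, 0.1673]), array([0.5753, 0.0985]), array([0.5956, 0.1662]), array([0.5916, 0.0984])]
```

Top1 and the crop: the left box's lip corners are at about (240,175) and (297,180), and the cartridge's near end is at about (234,259)–(282,263). Its top sits 83 mm up, about 15° tilted. That is the grey/paper cartridge meant.

The fit gives the box origin at (0.630, 0.130) and yaw −5°; the side wall agrees within about 1 mm. The far edge is at box x ≈ 30 mm, so about 42 mm short of the wall, which fits the 28–42 mm given. I'll push behind the rib with shut fingers tilted to match the cartridge.

```bash
cat >> h.py <<'E'
from scipy.spatial.transform import Rotation as R
YAW=np.radians(-5.0); O=np.array([.630,.1298,0]); B=R.from_euler('z',YAW)
def b2w(p): return O+B.apply(p)
def w2b(p): return B.inv().apply(np.array(p)-O)
def tool(th): # tilt th: tool z = -(sin,0,cos) in box
    z=-np.array([np.sin(th),0,np.cos(th)]); y=np.array([0,-1.,0]); x=np.cross(y,z)
    return (B*R.from_matrix(np.c_[x,y,z])), -z
def tcp(tip,th,ov):  # tip in box frame -> tcp world, quat
    q,up=tool(th); return b2w(np.array(tip)+up*ov), q.as_quat()
E
python3 - <<'E'
from h import *
th=np.radians(15.2); ov=r.finger_overhang
far=np.array([.0304,0,.030]); X=np.array([np.cos(th),0,-np.sin(th)]); Z=np.array([np.sin(th),0,np.cos(th)])
loc=lambda x,z: far+X*(x-.07)+Z*z
r.set_gripper(0.0)
hi=loc(-.048,.10); p,q=tcp(hi,th,ov); print(p,q,r.current_ee_rot())
j=r.inverse_kinematics(p,q); print(j)
r.move_to(p,q)
f0=r.current_contact_force(); print(r.current_t(),f0)
p,_=tcp(loc(-.048,.035),th,ov); r.move_linear(p,vel=.12)
f0=np.array(r.current_contact_force())
for h in (.030,.026,.022,.019):
    p,_=tcp(loc(-.046,h),th,ov); r.move_linear(p,vel=.03); f=np.array(r.current_contact_force())-f0; print(h,f.round(2))
    if np.linalg.norm(f)>2: break
print(r.current_t()); grab('scene','s2'); grab('top','t2')
s=cv2.imread('pics/s2.png')[150:350,300:480]; t=cv2.imread('pics/t2.png')[150:290,210:330]
c=np.hstack([cv2.resize(s,(400,444)),cv2.resize(t,(381,444))]); cv2.imwrite('pics/c2.png',c)
E
```

```text
[0.57871105 0.1342872  0.17867034] [ 0.99027212 -0.04323621 -0.13213051 -0.00576894] [9.92024431e-01 1.26045733e-01 1.36666520e-05 2.17260340e-05]
[0.12679375 0.6254819  1.43183486 0.05718972 1.34414074 1.76471829]
3.6917 [ 0.6005629  -0.13163033  0.58978944]
0.03 [ 0.57 -0.42  0.48]
0.026 [-0.02 -0.36  0.12]
0.022 [-0.16  0.41 -0.04]
0.019 [ 0.7  -0.59 -0.05]
5.5333
```

View pics/c2.png

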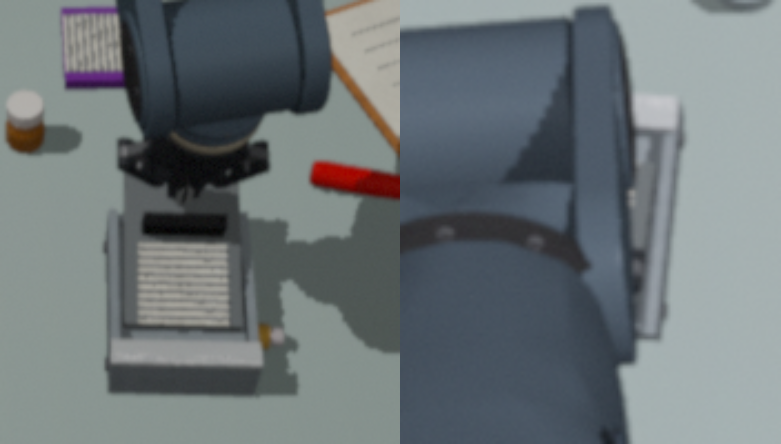

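The shut fingers stand behind the rib (crop 2, about (185,195)), clear of the surface. Now I'll push in guarded steps.

```bash
python3 - <<'E'
from h import *
th=np.radians(15.2); ov=r.finger_overhang; q,up=tool(th)
p0=w2b(r.current_tool_pos()); f0=np.mean([r.current_contact_force() for _ in range(3)],0)
d=0
while d<.060:
    d+=.004 if d<.044 else .002
    z=-.004*np.clip((d-.014)/.04,0,1)
    r.move_linear(b2w(p0+[d,0,z]),vel=.04)
    f=B.inv().apply(np.array(r.current_contact_force())-f0); print(round(d,3),f.round(2), (w2b(r.current_tool_pos())-p0).round(4))
    if f[0]<-8: break
print(r.current_t(),w2b(r.current_tool_pos()-0*up))
grab('scene','s3')
s=cv2.imread('pics/s3.png')[210:350,330:450]; cv2.imwrite('pics/c3.png',cv2.resize(s,(514,600),interpolation=cv2.INTER_CUBIC))
E
```

```text
0.004 [-0.41 -0.56 -1.13] [ 0.0043 -0.      0.    ]
0.008 [-0.57 -0.16 -1.45] [0.0082 0.     0.    ]
0.012 [ 0.39 -1.05 -1.1 ] [ 0.0122 -0.     -0.    ]
0.016 [-0.3  -0.38 -0.39] [ 0.0162  0.     -0.0003]
0.02 [-1.21 -0.89 -0.76] [ 0.0202 -0.     -0.0007]
0.024 [-1.22  0.03 -0.91] [ 0.0243 -0.     -0.001 ]
0.028 [-0.24 -0.69 -0.35] [ 0.0283 -0.     -0.0014]
0.032 [ 0.33 -0.96 -1.67] [ 0.0323 -0.     -0.0018]
0.036 [-0.52  0.2  -1.2 ] [ 0.0363 -0.     -0.0022]
0.04 [-1.21 -0.43 -1.47] [ 0.0403  0.     -0.0026]
0.044 [-0.07 -0.58 -0.45] [ 0.0443 -0.     -0.003 ]
0.046 [-0.57 -0.67 -1.03] [ 0.0461 -0.     -0.0032]
0.048 [-3.62 -0.47  0.49] [ 0.0476  0.     -0.0035]
0.05 [-13.54  -0.81   5.49] [ 0.048   0.0001 -0.0036]
9.1333 [-2.28071219e-02  7.35003296e-05  9.63655068e-02]
```

View pics/c3.png

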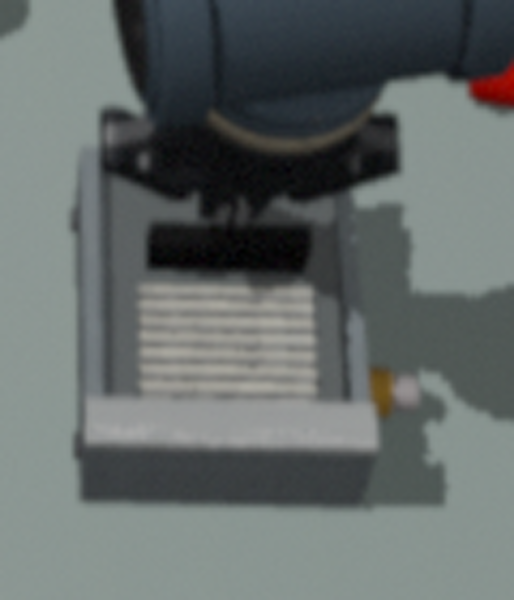

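Contact with a stiff stop at −13 N; the lip now hides the far edge. I'll ease off, lift clear and measure the cartridge.

```bash
python3 - <<'E'
from h import *
p0=w2b(r.current_tool_pos()); th=np.radians(15.2); q,up=tool(th)
r.move_linear(b2w(p0+[-.004,0,0]),vel=.03)
p=p0+[-.010,0,0]; r.move_linear(b2w(p),vel=.05)
r.move_linear(b2w(p+up*.05),vel=.15)
# swing away to the robot side so top camera sees
r.move_linear(b2w(p+up*.08+[-.17,0,.05]),vel=.3)
print(r.current_t(),r.current_tool_pos())
grab('scene','s4'); grab('top','t4')
s=cv2.imread('pics/s4.png')[210:350,330:450]; t=cv2.imread('pics/t4.png')[160:300,210:330]
cv2.imwrite('pics/c4.png',np.hstack([cv2.resize(x,(400,467),interpolation=cv2.INTER_CUBIC) for x in(s,t)]))
for f in('s4','t4'):
    d=dict(np.load('pics/'+f+'.npz')); W=(world(d).reshape(-1,3)-O)@B.as_matrix(); c=d['pixels'].reshape(-1,3).max(1)
    m=np.isfinite(W[:,0])&(abs(W[:,1])<.035)&(W[:,0]>-.09)&(W[:,0]<.045)&(W[:,2]>.03)&(W[:,2]<.085)&(c>50)
    p=W[m]
    for _ in range(6):
        k=np.polyfit(p[:,0],p[:,2],1); p=p[abs(np.polyval(k,p[:,0])-p[:,2])<.006]
    rb=W[(c<45)&(abs(W[:,1])<.05)&(abs(W[:,0])<.08)&(W[:,2]>.055)]
    print(f,k.round(4),np.degrees(np.arctan(k[0])).round(2),len(p),'x',np.percentile(p[:,0],[0,2,98]).round(4),'rib',len(rb),cv2.minAreaRect((rb[:,:2]*1000).astype(np.float32)),np.percentile(rb[:,0],[3,50,97]).round(4),np.percentile(rb[:,2],[50,95]).round(4))
E
```

```text
11.0333 [0.4494967  0.14566411 0.22285214]
s4 [-0.137   0.0566] -7.8 1566 x [-0.0773 -0.066   0.0438] rib 1127 ((-39.82205581665039, -4.440662384033203), (80.11981964111328, 90.91548919677734), 0.09571489691734314) [-0.079  -0.0647 -0.0023] [0.4414 0.461 ]
t4 [-0.1113  0.0572] -6.35 911 x [-0.0818 -0.0743  0.0437] rib 136 ((-12.39552116394043, -13.116729736328125), (44.37053298950195, 11.01664924621582), 89.4987564086914) [-0.0177 -0.0135 -0.0075] [0.083  0.0868]
```

View pics/c4.png

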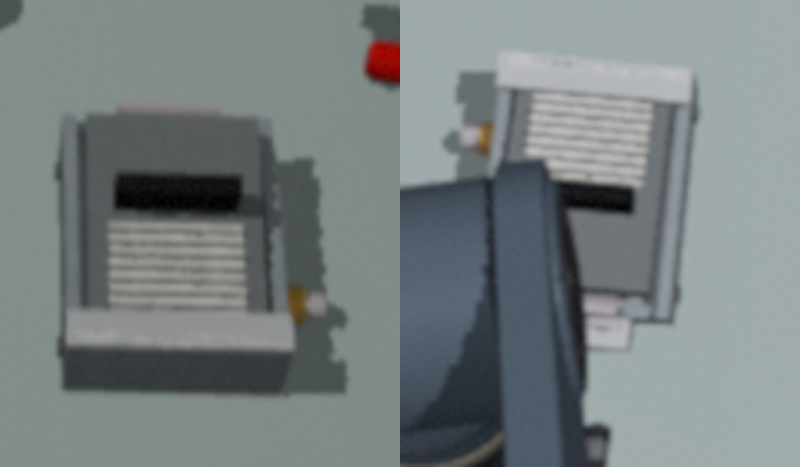

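The cartridge now tilts only about 7°. In the right-hand crop its near edge sits at about (620,290), just ahead of the pink catch plate at (600,305), i.e. on the ramp. The tilt puts near_edge at z ≈ 48 mm, which fits the far edge being at the wall. Next I'll press straight down behind the rib.

```bash
python3 - <<'E'
from h import *
ov=r.finger_overhang; X=-.044
p,q=tcp([X,0,.12],0,ov); r.move_to(p,q)
p,_=tcp([X,0,.075],0,ov); r.move_linear(p,vel=.15)
f0=np.mean([r.current_contact_force() for _ in range(3)],0)
z=.075;hit=False
while z>.034:
    z-=.0025 if z>.047 else .001
    p,_=tcp([X,0,z],0,ov); r.move_linear(p,vel=.03)
    f=B.inv().apply(np.array(r.current_contact_force())-f0); print(round(z,4),f.round(2),(w2b(r.current_tool_pos())[2]-ov).round(4))
    if f[2]>14: break
print(r.current_t())
E
```

```text
0.0725 [ 0.63 -0.3   0.6 ] 0.0732
0.07 [ 0.7   0.35 -1.06] 0.07
0.0675 [ 0.67 -0.29 -1.28] 0.0673
0.065 [ 0.28 -0.04 -0.33] 0.0648
0.0625 [0.41 0.33 1.74] 0.0625
0.06 [0.5  0.72 1.36] 0.06
0.0575 [ 0.1  -0.76 -0.5 ] 0.0572
0.055 [-0.54 -0.71  0.03] 0.0547
0.0525 [ 0.59 -0.31 -0.05] 0.0523
0.05 [ 0.9   0.17 -0.28] 0.0498
0.0475 [ 0.52  0.32 -0.35] 0.0473
0.045 [ 1.07  0.47 -0.59] 0.0448
0.044 [ 1.01 -1.11  1.67] 0.0441
0.043 [-3.32 -1.71 12.7 ] 0.0441
0.042 [-7.82 -2.5  23.01] 0.044
16.0167
```

The tip bottomed out at z = 44.0 mm, exactly the top of a cartridge lying flat at home. Lifting away to check.

```bash
python3 - <<'E'
from h import *
p0=r.current_tool_pos()
r.move_linear(np.array(p0)+[0,0,.002],vel=.02)
r.move_linear(np.array(p0)+[0,0,.10],vel=.15)
r.move_to(np.array([.40,-.02,.26]),tool(0)[0].as_quat())
print(r.current_t(),r.current_tool_pos(),np.round(r.current_contact_force(),2))
grab('scene','s5'); grab('top','t5')
s=cv2.imread('pics/s5.png')[210:350,330:450]; t=cv2.imread('pics/t5.png')[160:300,210:330]
cv2.imwrite('pics/c5.png',np.hstack([cv2.resize(x,(400,467),interpolation=cv2.INTER_CUBIC) for x in(s,t)]))
for f in('s5','t5'):
    d=dict(np.load('pics/'+f+'.npz')); W=(world(d).reshape(-1,3)-O)@B.as_matrix(); c=d['pixels'].reshape(-1,3).max(1)
    m=np.isfinite(W[:,0])&(abs(W[:,1])<.035)&(W[:,0]>-.09)&(W[:,0]<.045)&(W[:,2]>.03)&(W[:,2]<.085)&(c>50)
    p=W[m&(W[:,0]>-.06)]
    for _ in range(6):
        k=np.polyfit(p[:,0],p[:,2],1); p=p[abs(np.polyval(k,p[:,0])-p[:,2])<.006]
    rb=W[(c<45)&(abs(W[:,1])<.05)&(abs(W[:,0])<.06)&(W[:,2]>.055)&(W[:,2]<.1)]
    ct=W[np.isfinite(W[:,0])&(abs(W[:,1])<.025)&(W[:,0]<-.05)&(W[:,0]>-.12)&(W[:,2]>.05)&(W[:,2]<.08)]
    print(f,k.round(4),np.degrees(np.arctan(k[0])).round(2),len(p),'rib',len(rb),np.percentile(rb[:,0],[3,50,97]).round(4) if len(rb) else '','catch',len(ct),np.percentile(ct[:,0],[2,50,98]).round(4) if len(ct) else '')
# second box's catch for comparison: bright pinkish pixels in top
E
```

```text
18.1833 [ 0.40069877 -0.01979052  0.25974133] [0.45 0.51 0.25]
s5 [0.027  0.0449] 1.55 1231 rib 315 [-0.0175 -0.0094 -0.006 ] catch 216 [-0.0822 -0.0719 -0.0651]
t5 [0.0276 0.0457] 1.58 1365 rib 170 [-0.02   -0.0165 -0.0113] catch 170 [-0.0816 -0.075  -0.0669]
```

View pics/c5.png

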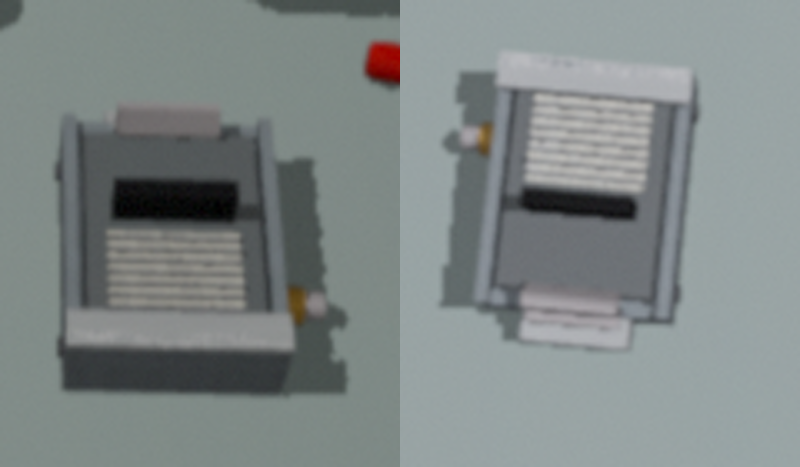

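View pics/t5.png

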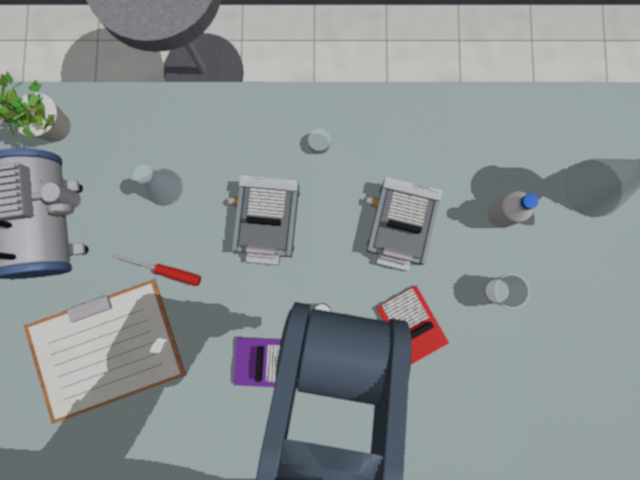

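The catch plate now lies over the cartridge's near end ((570,298) in the crop), and nothing else has moved. The fitted slope of +1.5° (far end up) needs explaining, so I'll run the same fit on the closed box as reference.

```bash
python3 - <<'E'
import numpy as np
from h import world,O,B,R
def pz(d,u,v,z):
    T=np.linalg.inv(d['camera_from_world']); a=T[:3,:3]@[(u-d['cx'])/d['fx'],(v-d['cy'])/d['fy'],1]; o=T[:3,3]; return (o+a*(z-o[2])/a[2])[:2]
t=dict(np.load('pics/t5.npz'))
# closed box pose from lip back corners (386.5,178.5),(442,189)
a=pz(t,386.5,178.5,.055);b=pz(t,441.5,188.5,.055); y=(a-b); yaw=np.arctan2(y[1],y[0])-np.pi/2
B2=R.from_euler('z',yaw); O2=np.append((a+b)/2,0)-B2.apply([.08,0,0]); print(np.linalg.norm(y),np.degrees(yaw),O2)
for f in('s5','t5'):
  d=dict(np.load('pics/'+f+'.npz')); c=d['pixels'].reshape(-1,3).max(1)
  for nm,o,bb in(('mine',O,B),('closed',O2,B2)):
    W=(world(d).reshape(-1,3)-o)@bb.as_matrix()
    g=np.isfinite(W[:,0])&(abs(W[:,1])<.04)&(W[:,2]>.03)&(W[:,2]<.06)&(c>50)
    p=W[g&(W[:,0]>-.058)&(W[:,0]<.045)&~((W[:,0]>-.035)&(W[:,0]<.005))]
    k=np.polyfit(p[:,0],p[:,2],1)
    med=[np.median(W[g&(W[:,0]>x)&(W[:,0]<x+.012),2]).round(4) for x in(-.058,-.046,-.034,.008,.02,.032)]
    ct=W[np.isfinite(W[:,0])&(abs(W[:,1])<.025)&(W[:,0]<-.05)&(W[:,0]>-.12)&(W[:,2]>.05)&(W[:,2]<.08)]
    rb=W[(c<45)&(abs(W[:,1])<.04)&(abs(W[:,0])<.06)&(W[:,2]>.055)&(W[:,2]<.1)]
    print(f,nm,k.round(4),med,'catch',np.percentile(ct[:,0],[5,50,95]).round(4),'rib',np.percentile(rb[:,0],[5,50,95]).round(4),np.percentile(rb[:,2],[50,90]).round(4))
E
```

```text
0.11815820965929372 -10.511883259183946 [ 0.61730522 -0.17169484  0.        ]
s5 mine [0.0246 0.045 ] [np.float64(0.0438), np.float64(0.0436), np.float64(0.0443), np.float64(0.0456), np.float64(0.0455), np.float64(0.0457)] catch [-0.0812 -0.0719 -0.066 ] rib [-0.0169 -0.0094 -0.0064] [0.0679 0.0714]
s5 closed [0.024 0.045] [np.float64(0.0437), np.float64(0.0439), np.float64(0.0432), np.float64(0.0457), np.float64(0.0456), np.float64(0.0456)] catch [-0.0793 -0.0703 -0.0645] rib [-0.017  -0.0096 -0.006 ] [0.0679 0.0714]
t5 mine [0.0264 0.0457] [np.float64(0.0444), np.float64(0.0443), np.float64(0.0446), np.float64(0.0464), np.float64(0.0463), np.float64(0.0465)] catch [-0.0814 -0.075  -0.0675] rib [-0.02   -0.0165 -0.0115] [0.07   0.0724]
t5 closed [0.0219 0.0454] [np.float64(0.0443), np.float64(0.0443), np.float64(0.0442), np.float64(0.0459), np.float64(0.0459), np.float64(0.0461)] catch [-0.08   -0.0736 -0.0659] rib [-0.0209 -0.0169 -0.0115] [0.0695 0.0717]
```

The slope is the same in the closed box: the pleats stand about 2 mm proud, so the cartridge is flat. One last check compares the catch-to-lip distance in both boxes, independent of my frame fits.

```bash
python3 - <<'E'
import numpy as np
from h import world,R
# same procedure for both: yaw from lip points' PCA
for f in('s5','t5'):
  d=dict(np.load('pics/'+f+'.npz')); c=d['pixels'].reshape(-1,3).max(1); Wd=world(d).reshape(-1,3)
  for nm,o,yaw in(('mine',[.630,.1298,0],-5.),('closed',[.6173,-.1717,0],-10.5)):
    o=np.array(o)
    for it in range(4):
      W=(Wd-o)@R.from_euler('z',yaw,degrees=True).as_matrix()
      lip=W[np.isfinite(W[:,0])&(abs(W[:,1])<.06)&(W[:,0]>.05)&(W[:,0]<.09)&(W[:,2]>.049)&(W[:,2]<.062)]
      k=np.polyfit(lip[:,1],lip[:,0],1); yaw-=np.degrees(np.arctan(k[0]))
    L=np.percentile(lip[:,0],[5,50,95])
    ct=W[np.isfinite(W[:,0])&(abs(W[:,1])<.02)&(W[:,0]<-.05)&(W[:,0]>-.12)&(W[:,2]>.05)&(W[:,2]<.08)]
    rb=W[(c<45)&(abs(W[:,1])<.03)&(abs(W[:,0])<.06)&(W[:,2]>.055)&(W[:,2]<.1)]
    C=np.percentile(ct[:,0],[5,50,95]); print(f,nm,round(yaw,2),'lip',L.round(4),'lip-catch',(L.mean()-C).round(4),'lip-rib',(L.mean()-rb[:,0].mean()).round(4))
E
```

```text
s5 mine -5.22 lip [0.0582 0.0699 0.0796] lip-catch [0.1508 0.1411 0.1352] lip-rib 0.0798
s5 closed -13.57 lip [0.0596 0.0716 0.0811] lip-catch [0.1501 0.141  0.1357] lip-rib 0.0817
t5 mine -5.33 lip [0.0574 0.0676 0.0781] lip-catch [0.1492 0.1424 0.135 ] lip-rib 0.084
t5 closed -13.82 lip [0.0589 0.0691 0.0799] lip-catch [0.1494 0.1434 0.1352] lip-rib 0.0862
```

The catch-to-lip distance matches the closed box within 1 mm, so the catch is fully forward. The rib is 2 mm nearer the lip than in the closed box, which puts the far edge at about 72 mm, against the wall.

```bash
python3 -c "
from h import *
r.hand_in(); print(r.current_t())"
```

```text
the job is handed in; nothing more can be done
the job is handed in; nothing more can be done
```

The cartridge in the left box is fitted and the job is handed in. It lies flat with its far edge under the lip, and the catch has snapped over it. The last clock reading was 18.2 s of the 40 s.

I slid it forward with shut fingers behind the rib until it met the far wall (about 13 N at the stop). I then pressed straight down behind the rib until it bottomed out at z = 44.0 mm, peaking at about 23 N, and moved the arm clear.

Last checks, measured against the closed box:
- **Height and tilt:** the top face is at about 44 mm. The raw fit shows a 1.5° slope, but the closed box shows about the same (1.3–1.4°), because the pleats stand about 2 mm proud.
- **Catch:** its distance to the lip matches the closed box within 1 mm, so it is fully forward.
- **Far edge:** the rib sits about 2 mm nearer the lip than in the closed box, which puts the far edge at about 72 mm, under the lip. I could not see that edge directly.
- **Bystanders:** none had visibly moved in the final top picture, though the arm hid part of the jar.
- **Disagreement:** my first fit put the catch 1.5 mm further back than on the closed box. That came from a poor yaw estimate of the closed box, and it went away once I refitted from the lip.

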